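# Lock the shaker, stack the rack plates and pin them with two rods

## Robot

A 7-joint arm with a two-finger parallel gripper is mounted at the origin on the work surface. World frame = base frame: x ahead of the robot, y to its left, z up, the work surface at z = 0. Lengths are in m, angles in rad, forces in N, time in s.
With the tool pointing down it reaches from about 0.425 to 0.875 m from the base axis. Payload 9.9 kg.
Tool frame: the origin (TCP) lies at the very end of the fingers, on their centre line; the grasp point (between the pads) lies 19 mm behind it; z points along the fingers, y is the line along which they close (so a half turn about z gives the same grasp; the last joint's range is limited). The gripper opens to 85 mm and grips with 20 to 120 N. Pads are 22 mm wide; open, the fingers measure 114 mm over their backs; the gripper's body (76 mm by 85 mm) begins 54 mm behind the grasp point. The pads swing forward as they close: fully open they stand 13 mm farther back than shut.
Start: joints at [-1.393, 0.576, 0.025, 1.437, -0.015, 1.129, -0.057], TCP at [0.175, 0.652, 0.231] pointing down, gripper open.
Joint ranges: [-2.76, 2.76], [-0.34, 2.15], [-1.52, 1.57], [0.19, 2.46], [-1.09, 4.23], [0.17, 1.99], [-2.82, 2.82]. Speed limits (rad/s): [2.22, 2.22, 3.01, 3.01, 3.14, 3.14, 3.14].

## Interface

Orientations are given as a rotation vector (axis times angle).
In Python, from bench import arm gives the robot as it stands.
- The arm moves only by the shell command python3 -m pendant 'ROWS' [FORCE]. ROWS is text: rows parted by semicolons, each of 7 numbers parted by spaces: the gripper's target within -1 to 1 (shut at 1, half-way at 0, fully open at -1), then the shift along the world's x, y, z each as a share of 0.05 m, from -1 to 1, then the turn, a rotation vector about the world's x, y, z each as a share of 0.15 rad, from -1 to 1. A call has exactly 5 rows; each row shifts and turns the commanded pose from where the row before left it; what a row does not reach is not made up. A row lasts 1/8 s, in which the tool goes at most 62.5 mm and 10.7 degrees, less where a joint would pass 70% of its speed; a pose out of reach is approached as far as the arm can. A call with a number of a shift or a turn outside -1 to 1 is refused whole. A call with a gripper value outside its range is refused whole. The fingers move at their own pace and stop on an object; FORCE is the grip in N (left out, the last holds). Time passes only in rows, so rows that do not move let the fingers close, or fill a call up. It gives the time, the measured TCP pose, the force, the opening and the grip force at its end, in the units of the state.
- arm.get_obs(): the state, without advancing time (a new reading comes with each control period).
- arm.get_image(name): name is "side" or "top"; returns (picture, depth): 400x640x3 uint8, blue, green, red; 400x640 float32, m along the optical axis (not along the pixel's ray), 0 where there is no reading.
- arm.camera_info(name): a dict with "intrinsics" (3x3 intrinsics, pixels), "origin" and "rotation" of the camera in the world. Camera axes: x right, y down, z forward; pixel columns grow to the right and rows downward; lengths in m; the calibration is good to about 2 mm. A picture is of the moment at which its call begins. camera_info takes no time and is no camera call.
- arm.finish_job(): hands the job in; it is judged then, once.
The state is a dict: "time": time; "joints": joint angles; "qvel": joint speeds; "joint_efforts": joint torques, N m; "tool_pos": TCP position; "ee_rot": TCP orientation; "contact_force": force on the tool from outside, world axes, zero at the start; "ft_torque": the same for the moment, N m; "width": finger opening in m; "gripper_force": force on a finger pad.
Only numpy, scipy, OpenCV 4.12 (cv2) and the standard library are available. Lean on these libraries where they do the work, as an engineer would, in place of code of your own. Each camera call takes 0.05 s, during which the arm holds its last target. There are 200 camera calls.

## Task

Load the bench shaker: first slide its transport lock fully to the locked stop, then stack every white rack plate that is there, one on another, lengthwise between the platform's guard posts so that their end holes line up with the platform's two rod holes. With the whole stack in place, push both stack rods down through it until they are fully home in the platform, and only then slide the lock all the way back to its free stop. Leave the glassware at the back of the table alone.

Things in the scene. Friction and masses are not known exactly. Their poses are not given: they have to be found in the camera images.
- platform (a point): middle of the top face of the shaker's aluminium platform (170 x 130 mm, top 80 mm above the table), on a white bench shaker (240 x 190 mm, fixed to the table); the two rod holes lie on its x axis, z is up. The x axis points away from the lock. Six steel guard posts, 8 mm thick and 50 mm tall, stand on it round the stack's place with 7 mm to spare: on the platform's axes at x = +-48, y = +-39 mm (four) and x = +-71, y = 0 mm (two)
- hole_near (a point): mouth, at the platform's top face, of the blind rod hole on the lock's side: 11.5 mm wide, 20 mm deep, 40 mm from the platform's middle
- hole_far (a point): mouth of the other, identical rod hole, 40 mm from the platform's middle on the side away from the lock
- lock (a joint): transport lock, a black grip that slides on a 120 mm aluminium track on the shaker's robot-side deck: 0 m is the free end stop, 0.07 m is the locked end stop, towards the platform's +y (left as seen from the robot). It stays where left; about 1.5 N moves it
- lock_top (a point): middle of the top of the lock's grip, which is 28 mm (platform x) by 20 mm (platform y, the way it slides) and 40 mm tall below this point, standing on the track; 125 mm from the platform's middle towards the robot. Moves with the grip
- plate1_mid (a point): rack plate, flat white plastic bar 120 x 56 x 15 mm, 90 g, with a grid of 12 shallow grey tube wells in the middle of both faces (either may be up) and a 12.5 mm rod hole right through near each end, 40 mm either side of its middle; all rack plates are alike. This point is its centre, 7.5 mm above its underside; x runs along its length (through both rod holes), z up. It starts lying flat on the table; two or three of the four plates are present
- plate2_mid (a point): rack plate, flat white plastic bar 120 x 56 x 15 mm, 90 g, with a grid of 12 shallow grey tube wells in the middle of both faces (either may be up) and a 12.5 mm rod hole right through near each end, 40 mm either side of its middle; all rack plates are alike. This point is its centre, 7.5 mm above its underside; x runs along its length (through both rod holes), z up. It starts lying flat on the table; two or three of the four plates are present
- plate3_mid (a point): rack plate, flat white plastic bar 120 x 56 x 15 mm, 90 g, with a grid of 12 shallow grey tube wells in the middle of both faces (either may be up) and a 12.5 mm rod hole right through near each end, 40 mm either side of its middle; all rack plates are alike. This point is its centre, 7.5 mm above its underside; x runs along its length (through both rod holes), z up. It starts lying flat on the table; two or three of the four plates are present
- plate4_mid (a point): rack plate, flat white plastic bar 120 x 56 x 15 mm, 90 g, with a grid of 12 shallow grey tube wells in the middle of both faces (either may be up) and a 12.5 mm rod hole right through near each end, 40 mm either side of its middle; all rack plates are alike. This point is its centre, 7.5 mm above its underside; x runs along its length (through both rod holes), z up. It starts lying flat on the table; two or three of the four plates are present
- rod_a_mid (a point): stack rod, 114 mm long, upright, 70 g: 10 mm steel shaft whose lowest 12 mm taper to a 5 mm tip, and above it a black handle 16 mm across and 32 mm tall (82 to 114 mm above the tip). This point is on its axis half-way up, 57 mm from either end; z points from tip to handle. It starts upright, tip down 4 mm above the table, in a 36 mm deep hole of the grey rod stand. Home in the platform, its tip is on the hole's bottom and this point is 37 mm above the platform top
- rod_b_mid (a point): stack rod, 114 mm long, upright, 70 g: 10 mm steel shaft whose lowest 12 mm taper to a 5 mm tip, and above it a black handle 16 mm across and 32 mm tall (82 to 114 mm above the tip). This point is on its axis half-way up, 57 mm from either end; z points from tip to handle. It starts upright, tip down 4 mm above the table, in a 36 mm deep hole of the grey rod stand. Home in the platform, its tip is on the hole's bottom and this point is 37 mm above the platform top
- beaker_rim (a point): glass beaker, 66 mm wide and 85 mm tall, a bystander near the table's back; this point is the centre of its mouth, z up
- flask_mid (a point): green glass flask, 72 mm wide and 105 mm tall, a bystander near the table's back right; this point is on its axis, 40 mm up, z up
Mind the look-alikes: they are no part of the job. Leave any blue look-alike of the part that bears plate2_mid alone.

How it is judged:
On the way, in this order (a step that is already met when the one before it is completed fails the run):
1. the transport lock is at its locked stop (value of joint lock above 0.066 m), for 0.2 s.
2. all the rack plates are stacked on the platform, in line with its holes, no rod in yet, lock still locked (value of joint lock above 0.066 m and horizontal distance between each of plate1_mid, plate2_mid, plate3_mid, plate4_mid and platform below 0.012 m and angle between the x axis of each of plate1_mid, plate2_mid, plate3_mid, plate4_mid and the x axis of platform, either way round below 0.12 rad and angle between the z axis of each of plate1_mid, plate2_mid, plate3_mid, plate4_mid and the z axis of platform, either way round below 0.06 rad and z of plate1_mid in the frame of platform between 0 and 0.043 m and z of plate2_mid in the frame of platform between 0 and 0.043 m and z of plate3_mid in the frame of platform between 0 and 0.043 m and z of plate4_mid in the frame of platform between 0 and 0.043 m and not (horizontal distance between rod_a_mid and platform below 0.06 m and z of rod_a_mid in the frame of platform below 0.06 m) and not (horizontal distance between rod_b_mid and platform below 0.06 m and z of rod_b_mid in the frame of platform below 0.06 m)), for 0.2 s.
3. both rods are home through the stack, lock still locked (value of joint lock above 0.066 m and horizontal distance between each of plate1_mid, plate2_mid, plate3_mid, plate4_mid and platform below 0.007 m and angle between the x axis of each of plate1_mid, plate2_mid, plate3_mid, plate4_mid and the x axis of platform, either way round below 0.08 rad and angle between the z axis of each of plate1_mid, plate2_mid, plate3_mid, plate4_mid and the z axis of platform, either way round below 0.06 rad and z of plate1_mid in the frame of platform between 0 and 0.043 m and z of plate2_mid in the frame of platform between 0 and 0.043 m and z of plate3_mid in the frame of platform between 0 and 0.043 m and z of plate4_mid in the frame of platform between 0 and 0.043 m and (horizontal distance between rod_a_mid and hole_near below 0.012 m or horizontal distance between rod_a_mid and hole_far below 0.012 m) and z of each of rod_a_mid, rod_b_mid in the frame of platform below 0.041 m and angle between each of rod_a_mid, rod_b_mid's own z axis and vertical below 0.2 rad and (horizontal distance between rod_b_mid and hole_near below 0.012 m or horizontal distance between rod_b_mid and hole_far below 0.012 m)), for 0.2 s.
4. the lock is back at its free stop (value of joint lock below 0.004 m), for 0.2 s.
At the end, for the whole second after the job is handed in: every rack plate present lies flat in the stack on the platform, within 7 mm and 0.08 rad of its middle and direction; both rods stand through the stack, one in each platform hole, within 4 mm of fully down (leaning under 0.2 rad); the lock is within 4 mm of its free stop (value of joint lock below 0.004 m and horizontal distance between each of plate1_mid, plate2_mid, plate3_mid, plate4_mid and platform below 0.007 m and angle between the x axis of each of plate1_mid, plate2_mid, plate3_mid, plate4_mid and the x axis of platform, either way round below 0.08 rad and angle between the z axis of each of plate1_mid, plate2_mid, plate3_mid, plate4_mid and the z axis of platform, either way round below 0.06 rad and z of plate1_mid in the frame of platform between 0 and 0.043 m and z of plate2_mid in the frame of platform between 0 and 0.043 m and z of plate3_mid in the frame of platform between 0 and 0.043 m and z of plate4_mid in the frame of platform between 0 and 0.043 m and (horizontal distance between rod_a_mid and hole_near below 0.012 m or horizontal distance between rod_a_mid and hole_far below 0.012 m) and z of each of rod_a_mid, rod_b_mid in the frame of platform below 0.041 m and angle between each of rod_a_mid, rod_b_mid's own z axis and vertical below 0.2 rad and (horizontal distance between rod_b_mid and hole_near below 0.012 m or horizontal distance between rod_b_mid and hole_far below 0.012 m)); the robot touches nothing.
It fails at once if a rack plate is set down on the platform before the transport lock is at its locked stop, or the lock leaves that stop before both rods are home (value of joint lock below 0.06 m and ((horizontal distance between plate1_mid and platform below 0.05 m and z of plate1_mid in the frame of platform between 0 and 0.009 m) or (horizontal distance between plate2_mid and platform below 0.05 m and z of plate2_mid in the frame of platform between 0 and 0.009 m) or (horizontal distance between plate3_mid and platform below 0.05 m and z of plate3_mid in the frame of platform between 0 and 0.009 m) or (horizontal distance between plate4_mid and platform below 0.05 m and z of plate4_mid in the frame of platform between 0 and 0.009 m)) and not (((horizontal distance between rod_a_mid and hole_near below 0.012 m or horizontal distance between rod_a_mid and hole_far below 0.012 m) and z of rod_a_mid in the frame of platform below 0.041 m and angle between rod_a_mid's own z axis and vertical below 0.2 rad) and ((horizontal distance between rod_b_mid and hole_near below 0.012 m or horizontal distance between rod_b_mid and hole_far below 0.012 m) and z of rod_b_mid in the frame of platform below 0.041 m and angle between rod_b_mid's own z axis and vertical below 0.2 rad))).
It fails at once if the beaker or the flask is tipped or pushed more than 5 cm (angle between any of beaker_rim, flask_mid's own z axis and vertical above 0.5 rad or distance of any of beaker_rim, flask_mid from where it was at the start of the episode above 0.05 m).
Of plate1, plate2, plate3, plate4 only 2 to 3 are there at a start; the rules pass over those that are not, and their reading is None.
At some moment in a run one of plate1, plate2, plate3, plate4 may be knocked a few centimetres aside while the robot is not near it.
It also fails if it takes over 210 s, if anything falls off the work surface, if the arm or the gripper's body presses on something with over 40 N, if the wrist force passes 120 N, or if a joint passes its speed limit or range.

## Working session

There is one attempt and no reset: what is moved stays moved. The work goes in short steps, Python scripts to look and compute and a shell command to move; the robot and the scene stay as the last step left them, time stands still between calls to the robot, and variables do not carry over. Pictures are saved under pics/ and viewed, at most 14 in all, crops included, and the job is handed in when it is done.

```bash
ls; mkdir -p pics
cat > h.py <<'E'
import numpy as np, cv2
from bench import arm
def grab(n):
    im,d=arm.get_image(n); return im,d,arm.camera_info(n)
def ray(ci,u,v):
    K=np.array(ci["intrinsics"]);R=np.array(ci["rotation"])
    return np.array(ci["origin"]),R@np.linalg.inv(K)@np.array([u,v,1.])
def onz(ci,u,v,z):
    o,r=ray(ci,u,v); return o+r*(z-o[2])/r[2]
def dep(ci,u,v,d):
    o,r=ray(ci,u,v); return o+r*d
def proj(ci,p):
    c=np.array(ci["rotation"]).T@(np.array(p)-ci["origin"]); q=np.array(ci["intrinsics"])@c; return q[:2]/q[2]
E
python3 - <<'E'
from h import *
for n in("top","side"):
    im,d,ci=grab(n); cv2.imwrite(f"pics/{n}0.png",im); np.savez(f"{n}0.npz",im=im,d=d)
    print(n,ci)
print(arm.get_obs())
E
```

```text
pics
top {'intrinsics': array([[418.83517472,   0.        , 322.39692596],
       [  0.        , 418.83517472, 194.80533987],
       [  0.        ,   0.        ,   1.        ]]), 'origin': array([ 0.42144871, -0.02716597,  1.13966335]), 'rotation': array([-2.17469457,  2.14434611, -0.15125468])}
side {'intrinsics': array([[365.66719113,   0.        , 316.3864842 ],
       [  0.        , 365.66719113, 196.20747324],
       [  0.        ,   0.        ,   1.        ]]), 'origin': array([ 0.22685413, -0.50607654,  0.73188778]), 'rotation': array([-2.35385883,  0.67912052, -0.27138676])}
{'time': 0.1, 'joints': array([-1.39280773,  0.57645467,  0.02485314,  1.43781825, -0.0149964 ,
        1.12899231, -0.05648312]), 'qvel': array([-0.00117138, -0.00018091,  0.00133981, -0.00313767, -0.00035528,
       -0.00081999, -0.00045958]), 'joint_efforts': array([ 6.20091407e-03, -7.67311478e+01,  2.25845821e+00, -2.86605370e+01,
        1.61804346e-02,  8.61509034e-03, -3.76516857e-05]), 'tool_pos': array([0.17458928, 0.65161566, 0.23052659]), 'ee_rot': array([-4.09956711e-01, -3.11461561e+00,  2.33043485e-03]), 'contact_force': array([ 0.42958054,  0.55616802, -0.7771778 ]), 'ft_torque': array([-0.02153834, -0.05692947,  0.05579879]), 'gripper_force': 0.0, 'width': 0.08541410238515938}
```

Rotations are rotation vectors; fix the helper. View both.

```bash
sed -i 's/np.array(ci\["rotation"\])/cv2.Rodrigues(np.array(ci["rotation"]))[0]/' h.py; cat h.py | head -9 | tail -4
```

```text
K=np.array(ci["intrinsics"]);R=cv2.Rodrigues(np.array(ci["rotation"]))[0]
    return np.array(ci["origin"]),R@np.linalg.inv(K)@np.array([u,v,1.])
def onz(ci,u,v,z):
    o,r=ray(ci,u,v); return o+r*(z-o[2])/r[2]
```

View pics/top0.png

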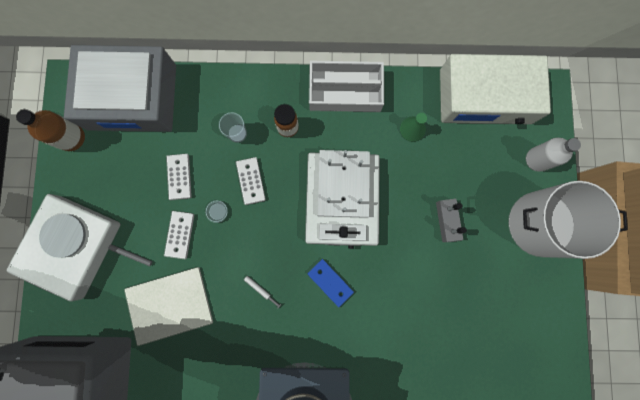

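View pics/side0.png

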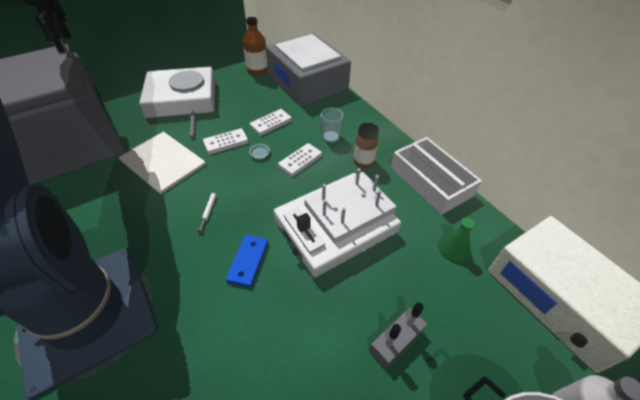

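Top view: white plates at (178,176), (179,235) and (250,180); blue look-alike (330,283), not wanted; shaker (343,197) with its lock grip at (343,232); rod stand (452,220); beaker (232,126), flask (415,126). Next I measure them and take an enlarged crop to confirm.

```bash
cat >> h.py <<'E'
def cloud(ci,d):
    v,u=np.mgrid[:400,:640]; K=np.array(ci["intrinsics"])
    c=np.stack([(u-K[0,2])/K[0,0]*d,(v-K[1,2])/K[1,1]*d,d],-1)
    P=c@cv2.Rodrigues(np.array(ci["rotation"]))[0].T+ci["origin"]; P[d==0]=np.nan; return P
def box(mask,ci,z,mina=60):
    """min-area rectangles of blobs, in world at height z: centre, long dir deg, size, px"""
    out=[]
    for c in cv2.findContours(mask.astype(np.uint8),0,1)[0]:
        if cv2.contourArea(c)<mina: continue
        w=np.array([onz(ci,*p[0],z)[:2] for p in c],np.float32)*1000
        r=cv2.minAreaRect(w); (a,b),ang=r[1],r[2]
        if a<b: a,b,ang=b,a,ang+90
        out.append((np.round(r[0],1),round((ang+90)%180-90,1),round(a,1),round(b,1),c.reshape(-1,2).mean(0).round()))
    return out
E
python3 - <<'E'
from h import *
f=np.load("top0.npz");im,d=f["im"],f["d"];ci=arm.camera_info("top")
P=cloud(ci,d);z=P[...,2]
hsv=cv2.cvtColor(im,cv2.COLOR_BGR2HSV)
u,v=np.meshgrid(range(640),range(400))
print("table z",np.nanmedian(z[300:330,380:480]))
m=(hsv[...,1]<60)&(hsv[...,2]>150)&(u>150)&(u<280)&(v>140)&(v<270)
m=cv2.morphologyEx(m.astype(np.uint8),cv2.MORPH_CLOSE,np.ones((7,7)))
for b in box(m,ci,.015): print("plate",b, )
for n,(a,b_) in {"plat":(.074,.086),"deck":(.04,.07)}.items():
    mm=(z>a)&(z<b_)&(u>300)&(u<390)&(v>140)&(v<255)
    mm=cv2.morphologyEx(mm.astype(np.uint8),cv2.MORPH_CLOSE,np.ones((5,5)))
    for b in box(mm,ci,(a+b_)/2,300): print(n,b,np.nanmedian(z[mm>0]))
s=(u>430)&(u<475)&(v>190)&(v<250)
print("stand z hist",np.histogram(z[s],np.arange(0,.16,.01)))
s=(u>305)&(u<382)&(v>220)&(v<248); print("lock z",np.histogram(z[s],np.arange(0,.16,.005)))
c1=cv2.resize(im[145:255,300:390],None,fx=5,fy=5,interpolation=cv2.INTER_CUBIC)
c2=cv2.resize(im[145:265,150:280],None,fx=2.6,fy=2.6); c3=cv2.resize(im[185:255,425:485],None,fx=3.2,fy=3.2)
o=np.zeros((550,800,3),np.uint8);o[:550,:450]=c1;o[:c2.shape[0],455:455+c2.shape[1]]=c2;o[320:320+c3.shape[0],455:455+c3.shape[1]]=c3
cv2.imwrite("pics/c1.png",o)
E
```

```text
table z -0.0008666138768986809
plate (array([455.6, 344.6]), -6.9, 121.3, 56.4, array([178., 235.]))
plate (array([604.6, 159. ]), 13.3, 120.3, 56.5, array([250., 180.]))
plate (array([613.1, 354.7]), 6.6, 121.0, 56.6, array([178., 176.]))
plat (array([591.3, -91.6]), -0.8, 170.3, 129.8, array([344., 183.])) 0.07909421339935652
deck (array([550.3, -90.5]), -0.9, 249.2, 188.7, array([343., 203.])) 0.05451384618103061
stand z hist (array([524,  43,  48, 481, 160,   9,  12,   6,   7,  16,  17,  70,   2,
         0,   0]), array([0.  , 0.01, 0.02, 0.03, 0.04, 0.05, 0.06, 0.07, 0.08, 0.09, 0.1 ,
       0.11, 0.12, 0.13, 0.14, 0.15]))
lock z (array([127,   1,   0,   0,   1,   1,   1,  14,  18,  77, 581, 295,  39,
       491, 113,   2,   6,   4,   0,   0,   1,  71,  16,   0,   0,   0,
         0,   0,   0,   0,   0]), array([0.   , 0.005, 0.01 , 0.015, 0.02 , 0.025, 0.03 , 0.035, 0.04 ,
       0.045, 0.05 , 0.055, 0.06 , 0.065, 0.07 , 0.075, 0.08 , 0.085,
       0.09 , 0.095, 0.1  , 0.105, 0.11 , 0.115, 0.12 , 0.125, 0.13 ,
       0.135, 0.14 , 0.145, 0.15 , 0.155]))
```

View pics/c1.png

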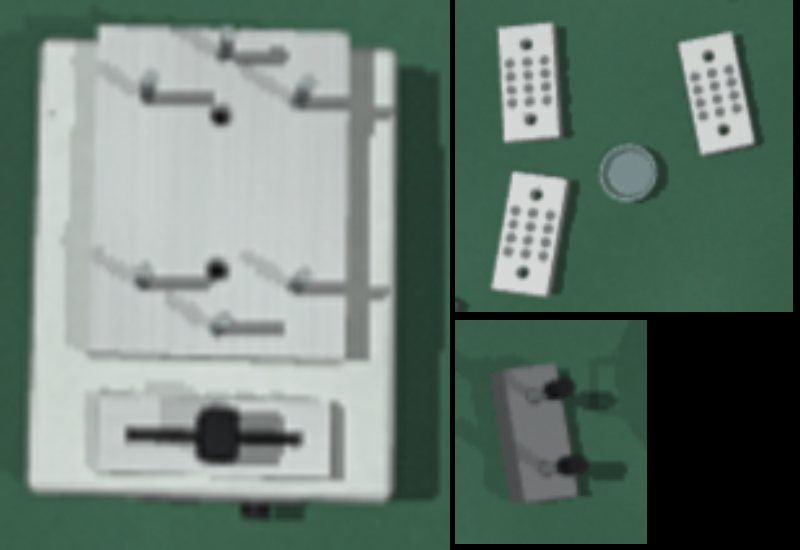

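The crop confirms three white plates with 12 wells and two end holes each. Platform holes are at crop (221,116) and (217,270), lock grip at (217,433), and rod handles at (558,390) and (572,466). Now precise points for all of these.

Run:
```python
from h import *
f=np.load("top0.npz");im,d=f["im"],f["d"];ci=arm.camera_info("top")
P=cloud(ci,d);z=P[...,2]; g=cv2.cvtColor(im,cv2.COLOR_BGR2GRAY)
u,v=np.meshgrid(range(640),range(400))
def dark(cu,cv_,r,zz,dk=None):
    s=(abs(u-cu)<=r)&(abs(v-cv_)<=r); w=np.where(s,np.clip((np.median(g[s]) if dk is None else dk)-30.-g,0,None),0)
    U,V=(w*u).sum()/w.sum(),(w*v).sum()/w.sum(); return np.array([U,V]).round(2),onz(ci,U,V,zz)[:2]*1000
far=dark(343.8,167.8,3,.078);near=dark(342.9,198.6,3,.078); print("holes",far,near)
D=far[1]-near[1];print("mid",(far[1]+near[1])/2,np.linalg.norm(D),np.degrees(np.arctan2(D[1],D[0])))
for n,a in {"lock":(g<60)&(z>.1)&(z<.12)&(u>305)&(u<382)&(v>215)&(v<250),"rods":(z>.1)&(z<.13)&(u>430)&(u<480)&(v>190)&(v<250)}.items():
    k,l,st,c=cv2.connectedComponentsWithStats(a.astype(np.uint8))
    for i in range(1,k):
        if st[i,4]>8: zz=np.nanmedian(z[l==i]);print(n,c[i],st[i],zz,onz(ci,*c[i],zz)*1000)
for b in box((z>.03)&(z<.048)&(u>430)&(u<480)&(v>190)&(v<250),ci,.04): print("stand",b)
# side view for heights and plates
f=np.load("side0.npz");im,d=f["im"],f["d"];cs=arm.camera_info("side");P=cloud(cs,d);z=P[...,2]
x,y=P[...,0],P[...,1]
m=(z>.076)&(z<.084)&(abs(x-.59)<.12)&(abs(y+.09)<.12)
for b in box(cv2.morphologyEx(m.astype(np.uint8),3,np.ones((5,5))),cs,.08,300): print("side plat",b,np.nanmedian(z[m]))
hsv=cv2.cvtColor(im,cv2.COLOR_BGR2HSV)
m=(z>.01)&(z<.02)&(hsv[...,2]>120)&(hsv[...,1]<70)&(y>.1)&(y<.42)&(x>.38)
for b in box(cv2.morphologyEx(m.astype(np.uint8),3,np.ones((5,5))),cs,.015,100): print("side plate",b)
for n,a in {"lock":(z>.09)&(z<.125)&(abs(x-.466)<.03)&(abs(y+.09)<.08),"rods":(z>.095)&(z<.13)&(y<-.3)&(y>-.5)&(x<.65)}.items():
    k,l,st,c=cv2.connectedComponentsWithStats(a.astype(np.uint8))
    for i in range(1,k):
        if st[i,4]>8: q=P[l==i]; print(n,np.nanmax(q[:,2]),(np.nanpercentile(q,5,0)*1000).round(),(np.nanpercentile(q,95,0)*1000).round())
print(arm.get_obs()["time"])
```

```text
holes (array([343.6 , 167.93]), array([630.15574189, -91.38300581])) (array([342.88, 198.74]), array([550.10021661, -90.06632229]))
mid [590.12797925 -90.72466405] 80.06635237551909 -0.9422660979449191
lock [343.40789474 231.51315789] [340 227   8  10  76] 0.10836628494984268 [465.34246784 -90.1406748  108.36628495]
rods [458.18181818 205.47727273] [454 203   9   6  44] 0.11461978998713673 [ 533.08551329 -372.8815708   114.61978999]
rods [462.31111111 229.55555556] [458 227   9   6  45] 0.11496301504703821 [ 473.86414492 -381.22653509  114.96301505]
stand (array([ 503.6, -377. ]), 7.7, 109.5, 47.4, array([451., 220.]))
side plat (array([591.2, -95.5]), -0.8, 171.1, 132.0, array([349., 204.])) 0.07927255692354113
side plate (array([604.2, 153.4]), 13.6, 123.1, 58.6, array([300., 158.]))
side plate (array([455.6, 338.1]), -6.1, 119.6, 61.1, array([224., 140.]))
side plate (array([612.5, 348.1]), 6.7, 122.3, 61.0, array([270., 121.]))
side plate (array([1368.1,  258.9]), -88.8, 320.4, 22.6, array([463.,  69.]))
lock 0.11124405698719231 [ 453. -104.   92.] [479. -86. 110.]
rods 0.1196642918332127 [ 527. -385.   97.] [ 539. -371.  119.]
rods 0.11980137688481063 [ 467. -393.   98.] [ 480. -380.  119.]
0.1
```

```bash
python3 -m pendant '-1 .95 -.8 0 0 0 .2;-1 .95 -.8 0 0 0 .2;-1 .95 -.8 0 0 0 .2;-1 .95 -.8 0 0 0 .2;-1 .95 -.8 0 0 0 .2' 40
python3 -m pendant '-1 .95 -.8 0 0 0 .2;-1 0 -1 0 0 0 .2;-1 0 -1 0 0 0 .24;-1 0 -1 0 0 0 0;-1 0 -1 0 0 0 0'
python3 -m pendant '-1 0 -1 0 0 0 0;-1 0 -1 0 0 0 0;-1 0 -1 0 0 0 0;-1 0 -.8 0 0 0 0;-1 0 0 0 0 0 0'
```

```text
time: 0.72
tool_pos: [0.4134, 0.4505, 0.2311]
ee_rot: [-0.174, -3.137, 0.0]
contact_force: [0.5, 0.2, -0.1]
width: 0.0856
gripper_force: 0.0
time: 1.35
tool_pos: [0.4594, 0.2102, 0.2311]
ee_rot: [-0.025, -3.141, 0.0]
contact_force: [1.0, -0.7, -0.1]
width: 0.0857
gripper_force: 0.0
time: 1.98
tool_pos: [0.4593, 0.0187, 0.2312]
ee_rot: [-0.033, -3.141, 0.002]
contact_force: [0.3, 0.7, -0.3]
width: 0.085
gripper_force: 0.0
```

```bash
python3 -m pendant '-1 .12 -1 0 0 0 0;-1 0 -1 0 0 0 0;-1 0 -.2 -.5 0 0 0;-1 0 0 -.7 0 0 0;-1 0 0 0 0 0 0'
python3 - <<'E'
from h import *
for n in("top","side"):
    im,d,ci=grab(n); cv2.imwrite(f"pics/{n}1.png",im); np.savez(f"{n}1.npz",im=im,d=d)
    print(proj(ci,arm.get_obs()["tool_pos"]))
im=cv2.imread("pics/side1.png"); t=cv2.imread("pics/top1.png")
cv2.imwrite("pics/c2.png",np.hstack([cv2.resize(im[110:310,240:440],None,fx=2,fy=2),cv2.resize(t[130:330,250:450],None,fx=2,fy=2)]))
E
```

```text
time: 2.6
tool_pos: [0.4644, -0.0869, 0.1696]
ee_rot: [-0.023, -3.137, -0.001]
contact_force: [0.4, 1.3, 0.8]
width: 0.0856
gripper_force: 0.0
[343.7503166  230.37592626]
[300.81659872 196.08684322]
```

View pics/c2.png

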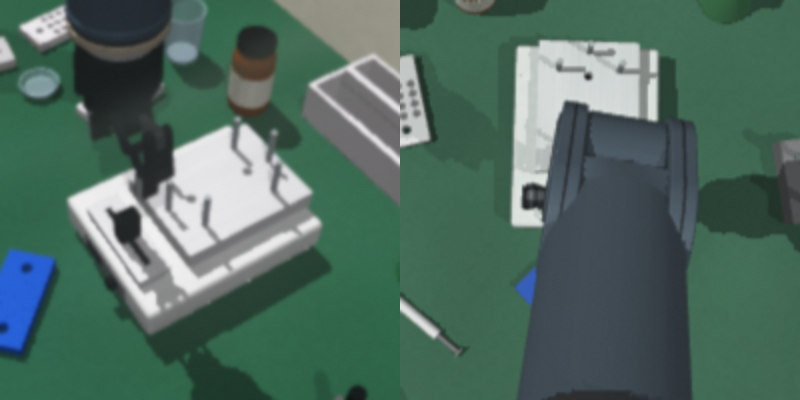

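```bash
python3 -m pendant '-1 0 0 -.6 0 0 0;-1 0 0 -.6 0 0 0;-1 0 0 -.6 0 0 0;-1 0 0 0 0 0 0;-1 0 0 0 0 0 0'
python3 -m pendant '1 0 0 0 0 0 0;1 0 0 0 0 0 0;1 0 0 0 0 0 0;1 0 0 0 0 0 0;1 0 0 0 0 0 0' 30
```

```text
time: 3.32
tool_pos: [0.4667, -0.0879, 0.0828]
ee_rot: [0.024, 3.14, -0.0]
contact_force: [-0.1, -0.7, 0.2]
width: 0.0853
gripper_force: 0.0
time: 3.95
tool_pos: [0.4659, -0.0882, 0.0816]
ee_rot: [0.025, 3.141, -0.0]
contact_force: [-1.7, -0.5, 5.8]
width: 0.0192
gripper_force: 34.4
```

Gripped (19 mm). Slide to +y until it stops.

```bash
python3 -m pendant '1 0 .2 0 0 0 0;1 0 .2 0 0 0 0;1 0 .2 0 0 0 0;1 0 0 0 0 0 0;1 0 0 0 0 0 0'
python3 -m pendant '1 0 .1 0 0 0 0;1 0 .1 0 0 0 0;1 0 0 0 0 0 0;1 0 0 0 0 0 0;1 0 0 0 0 0 0'
```

```text
time: 4.58
tool_pos: [0.4662, -0.0571, 0.0816]
ee_rot: [0.023, 3.14, 0.001]
contact_force: [0.4, 1.4, 5.0]
width: 0.0195
gripper_force: 34.4
time: 5.2
tool_pos: [0.4663, -0.0559, 0.0818]
ee_rot: [0.037, 3.139, -0.013]
contact_force: [1.5, -34.6, 2.2]
width: 0.0192
gripper_force: 34.7
```

```bash
python3 -m pendant '-1 0 -.1 0 0 0 0;-1 0 0 0 0 0 0;-1 0 0 0 0 0 0;-1 0 0 0 0 0 0;-1 0 0 .6 0 0 0'
python3 -m pendant '-1 0 0 1 0 0 0;-1 0 0 1 0 0 0;-1 .4 1 0 0 0 0.2;-1 .4 1 0 0 0 .3;-1 .4 1 0 0 0 .3'
python3 -m pendant '-1 .8 1 0 0 0 .3;-1 0 0 0 0 0 .3;-1 0 0 0 0 0 .2;-1 0 0 0 0 0 0;-1 0 0 0 0 0 0'
cat > look.py <<'E'
from h import *
import sys
def plates(tag=""):
    R={}
    for n in("top","side"):
        im,d,ci=grab(n); np.savez(f"{n}{tag}.npz",im=im,d=d); cv2.imwrite(f"pics/{n}{tag}.png",im)
        P=cloud(ci,d); hsv=cv2.cvtColor(im,cv2.COLOR_BGR2HSV); x,y,z=P[...,0],P[...,1],P[...,2]
        m=(z>.006)&(z<.024)&(hsv[...,2]>110)&(hsv[...,1]<70)&(y>.06)&(y<.45)&(x>.36)&(x<.75)
        for b in box(cv2.morphologyEx(m.astype(np.uint8),3,np.ones((7,7))),ci,.015,100): print(n,b)
        g=cv2.cvtColor(im,cv2.COLOR_BGR2GRAY)
        m=(g<70)&(z>.09)&(z<.125)&(abs(x-.466)<.03)&(abs(y+.08)<.09)
        q=P[m]
        if len(q): print(n,"lock",(np.median(q,0)*1000).round(1),len(q))
if __name__=="__main__": plates(sys.argv[1])
E
python3 look.py 2
```

```text
time: 5.82
tool_pos: [0.4645, -0.0524, 0.1103]
ee_rot: [-0.023, -3.138, -0.0]
contact_force: [-0.7, 0.6, -0.4]
width: 0.0855
gripper_force: 0.0
time: 6.45
tool_pos: [0.5261, 0.099, 0.2116]
ee_rot: [-0.166, 3.137, 0.0]
contact_force: [0.6, -0.8, -0.0]
width: 0.0852
gripper_force: 0.0
time: 7.08
tool_pos: [0.5645, 0.1451, 0.2115]
ee_rot: [-0.349, 3.122, -0.0]
contact_force: [0.7, 0.3, 0.4]
width: 0.0853
gripper_force: 0.0
top (array([579.4, 152.1]), 13.5, 67.9, 56.4, array([253., 191.]))
top lock [465.9 -54.8 108.4] 72
side (array([517.7, 239. ]), 62.4, 55.6, 51.8, array([259., 151.]))
side (array([603.5, 151.8]), 13.6, 125.4, 61.6, array([299., 159.]))
side (array([455.4, 335. ]), -7.5, 120.0, 67.4, array([225., 140.]))
side (array([612. , 348.4]), 8.2, 124.9, 61.9, array([270., 121.]))
side lock [464.2 -64.2 106.5] 114
```

```bash
python3 -m pendant '-1 .8 .24 0 0 0 .07;-1 0 0 -1 0 0 0;-1 0 0 -1 0 0 0;-1 0 0 -1 0 0 0;-1 0 0 -.6 0 0 0'
python3 -m pendant '-1 0 0 -.4 0 0 0;-1 0 0 -.1 0 0 0;-1 0 0 0 0 0 0;-1 0 0 0 0 0 0;-1 0 0 0 0 0 0'
```

```text
time: 7.8
tool_pos: [0.6036, 0.1573, 0.0289]
ee_rot: [0.367, -3.118, 0.001]
contact_force: [1.4, 0.1, 0.2]
width: 0.0853
gripper_force: 0.0
time: 8.43
tool_pos: [0.6053, 0.158, 0.0072]
ee_rot: [-0.368, 3.118, 0.0]
contact_force: [-0.5, -0.6, 0.6]
width: 0.0857
gripper_force: 0.0
```

```bash
python3 -m pendant '-1 0 0 -.12 0 0 0;1 0 0 0 0 0 0;1 0 0 0 0 0 0;1 0 0 0 0 0 0;1 0 0 0 0 0 0' 40
python3 look.py 3
```

```text
time: 9.05
tool_pos: [0.6047, 0.1578, 0.0004]
ee_rot: [-0.368, 3.12, -0.0]
contact_force: [-0.9, -0.1, 3.2]
width: 0.0546
gripper_force: 42.7
top (array([573.2, 144.8]), 14.0, 52.6, 43.0, array([255., 193.]))
top (array([621.3, 356.3]), 6.3, 104.9, 54.5, array([175., 171.]))
top lock [466.  -54.8 108.4] 72
side (array([597.2, 152.8]), 15.1, 113.9, 60.9, array([295., 159.]))
side (array([518.5, 238.3]), 67.1, 55.7, 51.8, array([259., 151.]))
side (array([455.4, 335. ]), -7.5, 120.0, 67.4, array([225., 140.]))
side (array([611.7, 346.3]), 6.7, 124.5, 64.4, array([268., 121.]))
side lock [464.  -64.8 105.8] 118
```

```bash
python3 -m pendant '1 0 0 .6 0 0 0;1 0 0 1 0 0 0;1 0 0 1 0 0 0;1 0 -.4 .8 0 0 -.2;1 -.1 -.6 0 0 0 -.3'
python3 -m pendant '1 -.1 -.7 0 0 0 -.3;1 -.08 -.7 0 0 0 -.3;1 0 -.7 0 0 0 -.3;1 0 -.7 0 0 0 -.27;1 0 -.5 0 0 0 0'
python3 -m pendant '1 0 -.4 0 0 0 0;1 0 -.3 0 0 0 0;1 0 0 0 0 0 0;1 0 0 0 0 0 0;1 0 0 0 0 0 0'
python3 - <<'E'
from h import *
o=arm.get_obs();print(o["tool_pos"]*1000,o["ee_rot"])
a=o["ee_rot"];print("close line",2*np.degrees(np.arctan2(a[1],a[0]))-90)
t,_,_=grab("top");s,_,_=grab("side")
cv2.imwrite("pics/c3.png",np.hstack([cv2.resize(s[110:310,240:440],None,fx=2,fy=2),cv2.resize(t[110:310,250:450],None,fx=2,fy=2)]))
E
```

```text
time: 9.78
tool_pos: [0.6017, 0.1084, 0.1734]
ee_rot: [-0.25, 3.125, 0.002]
contact_force: [0.9, -1.0, -0.6]
width: 0.0552
gripper_force: 42.9
time: 10.4
tool_pos: [0.5895, -0.0599, 0.169]
ee_rot: [-0.03, -3.139, 0.001]
contact_force: [0.6, 0.3, -1.4]
width: 0.0548
gripper_force: 42.8
time: 11.02
tool_pos: [0.5909, -0.0909, 0.1703]
ee_rot: [0.022, 3.141, 0.001]
contact_force: [0.5, -0.5, -1.3]
width: 0.0547
gripper_force: 42.8
[590.89969684 -90.91339399 170.2927387 ] [2.22796579e-02 3.14142605e+00 8.96714270e-04]
close line 89.18730605382905
```

View pics/c3.png

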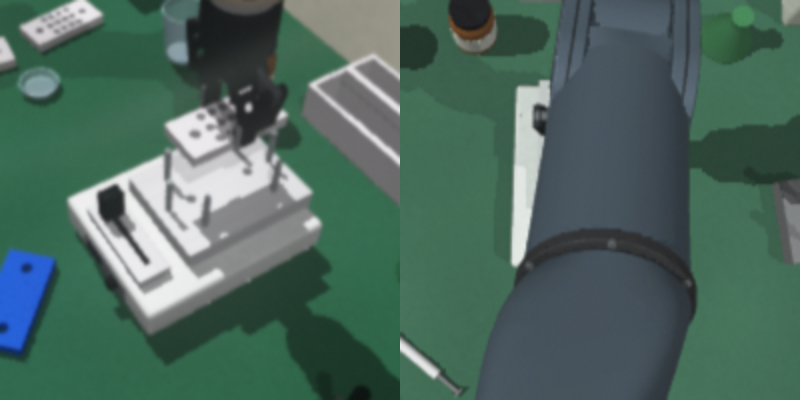

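The side view shows the plate held level above the posts, with the lock at its left end. Lowering it.

```bash
python3 -m pendant '1 0 -.034 -.3 0 0 0;1 0 0 -.4 0 0 0;1 0 0 -.4 0 0 0;1 0 0 -.4 0 0 0;1 0 0 -.2 0 0 0'
python3 -m pendant '1 0 0 -.06 0 0 0;1 0 0 0 0 0 0;1 0 0 0 0 0 0;1 0 0 0 0 0 0;1 0 0 0 0 0 0'
```

```text
time: 11.75
tool_pos: [0.5898, -0.0938, 0.0834]
ee_rot: [-0.025, -3.139, -0.0]
contact_force: [0.2, -0.1, -0.4]
width: 0.0547
gripper_force: 42.9
time: 12.38
tool_pos: [0.5909, -0.0939, 0.0826]
ee_rot: [0.025, 3.141, -0.0]
contact_force: [-0.1, 0.0, -0.5]
width: 0.055
gripper_force: 42.9
```

```bash
python3 -m pendant '1 0 .025 -.03 0 0 0;1 0 0 -.02 0 0 0;1 0 0 0 0 0 0;1 0 0 0 0 0 0;1 0 0 0 0 0 0'
```

```text
time: 13.0
tool_pos: [0.5908, -0.0924, 0.0804]
ee_rot: [0.025, 3.141, 0.0]
contact_force: [-1.9, 0.2, 7.5]
width: 0.0552
gripper_force: 43.7
```

Seated (7.5 N contact). Release, lift, go off towards the next plate and look.

```bash
python3 -m pendant '-.2 0 0 0 0 0 0;-.2 0 0 0 0 0 0;-1 0 0 0 0 0 0;-1 0 0 .3 0 0 0;-1 0 0 .8 0 0 0'
python3 -m pendant '-1 0 0 1 0 0 0;-1 0 .5 .6 0 0 0;-1 -.3 1 0 0 0 0;-1 -.3 1 0 0 0 0;-1 -.3 1 0 0 0 0'
python3 -m pendant '-1 -.4 1 0 0 0 0;-1 -.3 1 0 0 0 0;-1 -.4 1 0 0 0 0;-1 -.2 .3 0 0 0 0;-1 0 0 0 0 0 0'
python3 look.py 4
python3 - <<'E'
import cv2,numpy as np
t=cv2.imread("pics/top4.png");s=cv2.imread("pics/side4.png")
cv2.imwrite("pics/c4.png",np.hstack([cv2.resize(s[120:320,240:440],None,fx=2,fy=2),cv2.resize(t[145:255,300:390],None,fx=4,fy=4)[:400]]))
E
```

```text
time: 13.62
tool_pos: [0.5897, -0.0925, 0.1346]
ee_rot: [-0.025, -3.138, -0.0]
contact_force: [-0.4, -0.7, 0.0]
width: 0.0853
gripper_force: 0.0
time: 14.25
tool_pos: [0.5453, 0.0838, 0.216]
ee_rot: [0.025, 3.14, 0.001]
contact_force: [0.2, 0.3, -0.2]
width: 0.0854
gripper_force: 0.0
time: 14.88
tool_pos: [0.4803, 0.248, 0.2154]
ee_rot: [0.021, 3.141, 0.0]
contact_force: [0.3, -0.2, -0.1]
width: 0.0854
gripper_force: 0.0
top (array([437.9, 345.4]), -7.3, 82.8, 58.4, array([178., 244.]))
top (array([526.4, 242.7]), 55.8, 58.3, 42.6, array([217., 209.]))
top (array([613.7, 353.6]), 6.4, 120.7, 58.2, array([179., 174.]))
top lock [466.1 -54.7 107.9] 88
side (array([517.7, 239. ]), 62.4, 55.6, 51.8, array([259., 151.]))
side (array([455.1, 335.3]), -7.1, 120.5, 66.3, array([225., 140.]))
side (array([612.1, 347.1]), 6.7, 123.4, 62.9, array([270., 121.]))
side lock [465.  -63.3 106.6] 137
```

View pics/c4.png

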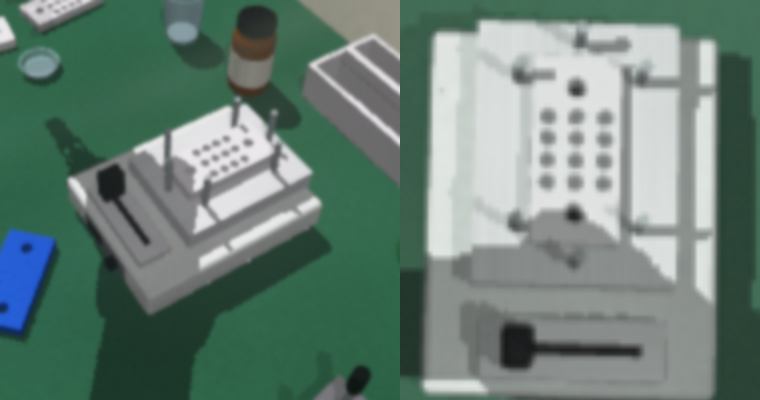

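```bash
cat > holes.py <<'E'
from h import *
import sys
def holes(zz,c=None,im=None):
    if im is None: im,_,_=grab("top")
    ci=arm.camera_info("top"); g=cv2.cvtColor(im,cv2.COLOR_BGR2GRAY).astype(float)
    u,v=np.meshgrid(range(640),range(400)); r=[]
    for p in [(.6304,-.0915),(.5504,-.0902)]:
        U,V=proj(ci,[*p,zz])
        for _ in range(4):
            s=(abs(u-U)<=3)&(abs(v-V)<=3); w=np.where(s,np.clip(np.median(g[s])-25-g,0,None),0)
            U,V=(w*u).sum()/w.sum(),(w*v).sum()/w.sum()
        r.append(onz(ci,U,V,zz)[:2]*1000)
    D=r[0]-r[1]; print("mid",(r[0]+r[1])/2,"len",np.linalg.norm(D),"deg",np.degrees(np.arctan2(D[1],D[0])))
if __name__=="__main__":
    holes(.078,im=cv2.imread("pics/top0.png")); holes(float(sys.argv[1]),im=cv2.imread(sys.argv[2]) if len(sys.argv)>2 else None)
E
python3 holes.py .094 pics/top4.png
python3 -m pendant '-1 -.3 .8 -.5 0 0 -.3;-1 -.15 .8 -.5 0 0 -.41;-1 0 0 -.5 0 0 0;-1 0 0 0 0 0 0;-1 0 0 0 0 0 0'
python3 -c "
from h import *
o=arm.get_obs();a=o['ee_rot'];print(o['tool_pos'],2*np.degrees(np.arctan2(a[1],a[0]))-90)"
```

```text
mid [590.16703768 -90.73029452] len 80.11373452291531 deg -0.940367778149165
mid [589.45522578 -89.93758616] len 80.7213742111181 deg -0.8550006678444467
time: 15.6
tool_pos: [0.4597, 0.3259, 0.1407]
ee_rot: [0.196, 3.134, -0.0]
contact_force: [1.2, 0.2, -0.6]
width: 0.0853
gripper_force: 0.0
[0.45966868 0.32586792 0.14071047] 82.83538817741797
```

```bash
python3 -m pendant '-1 -.08 .35 -.4 0 0 .02;-1 0 0 -.8 0 0 0;-1 0 0 -.8 0 0 0;-1 0 0 -.5 0 0 0;-1 0 0 -.1 0 0 0'
python3 -m pendant '-1 0 0 0 0 0 0;-1 0 0 0 0 0 0;-1 0 0 0 0 0 0;-1 0 0 0 0 0 0;-1 0 0 0 0 0 0'
python3 look.py 5
```

```text
time: 16.23
tool_pos: [0.4533, 0.3449, 0.0081]
ee_rot: [-0.187, -3.134, 0.002]
contact_force: [-0.0, -0.0, 1.1]
width: 0.0855
gripper_force: 0.0
time: 16.85
tool_pos: [0.4543, 0.3449, 0.0101]
ee_rot: [0.187, 3.136, 0.0]
contact_force: [0.0, 0.2, -1.4]
width: 0.0851
gripper_force: 0.0
top (array([417.7, 348. ]), 83.3, 58.3, 41.8, array([177., 250.]))
top (array([493.2, 339.1]), 82.1, 57.5, 46.7, array([182., 219.]))
top (array([520.9, 247.1]), 2.5, 57.0, 53.6, array([216., 211.]))
top (array([613.3, 354. ]), 6.8, 121.7, 58.5, array([178., 176.]))
top lock [464.9 -54.8 107.7] 72
side (array([517.8, 238.9]), 62.4, 55.6, 51.5, array([259., 151.]))
side (array([422.5, 339.7]), 82.5, 65.9, 53.5, array([214., 143.]))
side (array([497.2, 330.5]), 77.7, 66.9, 39.2, array([239., 137.]))
side (array([611.6, 346.2]), 6.7, 124.7, 64.4, array([270., 121.]))
side lock [464.  -64.9 106.7] 115
```

```bash
python3 -m pendant '-1 .025 -.03 -.19 0 0 0;-1 0 0 0 0 0 0;1 0 0 0 0 0 0;1 0 0 0 0 0 0;1 0 0 0 0 0 0' 40
python3 -m pendant '1 0 0 0 0 0 0;1 0 0 0 0 0 0;1 0 0 0 0 0 0;1 0 0 .4 0 0 0;1 0 0 .8 0 0 0'
```

```text
time: 17.58
tool_pos: [0.4555, 0.3434, 0.0006]
ee_rot: [0.187, 3.136, 0.0]
contact_force: [-1.1, -0.7, 3.2]
width: 0.0546
gripper_force: 42.7
time: 18.2
tool_pos: [0.4545, 0.3427, 0.0595]
ee_rot: [-0.187, -3.134, 0.004]
contact_force: [1.1, 0.3, -0.2]
width: 0.0549
gripper_force: 42.6
```

```bash
python3 -m pendant '1 0 0 .9 0 0 0;1 .2 -.5 .9 0 0 .1;1 .4 -.7 .6 0 0 .2;1 .4 -.8 0 0 0 .2;1 .4 -.8 0 0 0 .19'
python3 -m pendant '1 .4 -.8 0 0 0 0;1 .4 -.8 0 0 0 0;1 .4 -.8 0 0 0 0;1 .11 -.8 0 0 0 0;1 0 -.8 0 0 0 0'
python3 -m pendant '1 0 -.8 0 0 0 0;1 0 -.6 0 0 0 0;1 0 -.5 0 0 0 0;1 0 0 0 0 0 0;1 0 0 0 0 0 0'
python3 -m pendant '1 0 0 0 0 0 0;1 0 0 -.2 0 0 0;1 0 0 -.2 0 0 0;1 0 0 0 0 0 0;1 0 0 0 0 0 0'
python3 -c "
from h import *
o=arm.get_obs();a=o['ee_rot'];print(o['tool_pos'],2*np.degrees(np.arctan2(a[1],a[0]))-90)"
```

```text
time: 18.82
tool_pos: [0.5261, 0.2023, 0.1807]
ee_rot: [0.022, 3.141, 0.001]
contact_force: [-0.5, 0.6, -1.6]
width: 0.0545
gripper_force: 42.7
time: 19.45
tool_pos: [0.5912, 0.002, 0.1798]
ee_rot: [-0.025, -3.141, 0.0]
contact_force: [0.6, 0.2, -0.1]
width: 0.0546
gripper_force: 42.7
time: 20.08
tool_pos: [0.591, -0.0906, 0.18]
ee_rot: [-0.024, -3.141, -0.001]
contact_force: [-0.2, -0.3, -1.6]
width: 0.055
gripper_force: 42.7
time: 20.7
tool_pos: [0.591, -0.0916, 0.1602]
ee_rot: [-0.025, -3.141, 0.0]
contact_force: [0.4, 0.3, -0.7]
width: 0.0551
gripper_force: 42.7
[ 0.59098082 -0.09163774  0.16016728] -270.9078821300781
```

```bash
python3 -m pendant '1 0 -.025 -.3 0 0 0;1 0 0 -.4 0 0 0;1 0 0 -.3 0 0 0;1 0 0 -.15 0 0 0;1 0 0 0 0 0 0'
python3 -m pendant '1 0 0 -.08 0 0 0;1 0 0 0 0 0 0;1 0 0 0 0 0 0;1 0 0 0 0 0 0;1 0 0 0 0 0 0'
```

```text
time: 21.32
tool_pos: [0.5908, -0.0929, 0.1023]
ee_rot: [-0.025, -3.141, -0.0]
contact_force: [-0.6, 0.8, -0.5]
width: 0.0548
gripper_force: 42.7
time: 21.95
tool_pos: [0.5911, -0.0929, 0.0989]
ee_rot: [0.025, 3.141, -0.0]
contact_force: [-0.8, 0.1, -0.4]
width: 0.0547
gripper_force: 42.7
```

```bash
python3 -m pendant '1 0 0 -.05 0 0 0;1 0 0 -.03 0 0 0;1 0 0 0 0 0 0;1 0 0 0 0 0 0;1 0 0 0 0 0 0'
```

```text
time: 22.58
tool_pos: [0.591, -0.0929, 0.0955]
ee_rot: [0.025, 3.141, 0.0]
contact_force: [-1.6, 0.6, 9.2]
width: 0.0546
gripper_force: 43.7
```

```bash
python3 -m pendant '-.2 0 0 0 0 0 0;-.2 0 0 0 0 0 0;-1 0 0 0 0 0 0;-1 0 0 .3 0 0 0;-1 0 0 .8 0 0 0'
python3 -m pendant '-1 0 0 1 0 0 0;-1 0 .5 .3 0 0 0;-1 .05 1 0 0 0 .2;-1 .05 1 0 0 0 .2;-1 .05 1 0 0 0 .2'
python3 -m pendant '-1 .05 1 0 0 0 .2;-1 .05 1 0 0 0 .1;-1 .05 1 0 0 0 0;-1 .05 1 0 0 0 0;-1 0 .7 0 0 0 0'
python3 -m pendant '-1 0 0 0 0 0 0;-1 0 0 0 0 0 0;-1 0 0 0 0 0 0;-1 0 0 0 0 0 0;-1 0 0 0 0 0 0'
python3 look.py 6; python3 holes.py .109 pics/top6.png; python3 -c "
from h import *
o=arm.get_obs();a=o['ee_rot'];print(o['tool_pos'],2*np.degrees(np.arctan2(a[1],a[0]))-90)
t=cv2.imread('pics/top6.png');s=cv2.imread('pics/side6.png')
cv2.imwrite('pics/c6.png',np.hstack([cv2.resize(s[120:320,240:440],None,fx=2,fy=2),cv2.resize(t[145:255,300:390],None,fx=4,fy=4)[:400]]))"
```

```text
time: 23.2
tool_pos: [0.5899, -0.0927, 0.1495]
ee_rot: [-0.025, -3.138, -0.0]
contact_force: [0.6, -0.7, 0.5]
width: 0.085
gripper_force: 0.0
time: 23.82
tool_pos: [0.5986, 0.0836, 0.216]
ee_rot: [-0.117, 3.138, 0.0]
contact_force: [0.6, -0.6, 0.1]
width: 0.0854
gripper_force: 0.0
time: 24.45
tool_pos: [0.608, 0.32, 0.2156]
ee_rot: [-0.19, 3.135, 0.002]
contact_force: [0.7, -0.5, 0.3]
width: 0.0854
gripper_force: 0.0
time: 25.08
tool_pos: [0.6087, 0.3165, 0.215]
ee_rot: [-0.186, 3.136, -0.0]
contact_force: [0.4, 0.2, -0.9]
width: 0.0855
gripper_force: 0.0
top (array([521. , 245.7]), 2.8, 57.0, 56.2, array([216., 211.]))
top (array([612.8, 353.5]), 6.6, 120.1, 58.0, array([178., 177.]))
top lock [466.  -54.8 108. ] 72
side (array([518.9, 238.3]), 62.4, 55.4, 49.0, array([259., 151.]))
side (array([611.6, 347. ]), 6.7, 124.5, 62.9, array([270., 121.]))
side lock [464.3 -64.2 106.8] 120
mid [590.16703768 -90.73029452] len 80.11373452291531 deg -0.940367778149165
mid [589.61540114 -89.97704012] len 81.71000412088407 deg -1.0856998928217172
[0.60856612 0.31679328 0.21486403] 96.80546163876227
```

View pics/c6.png

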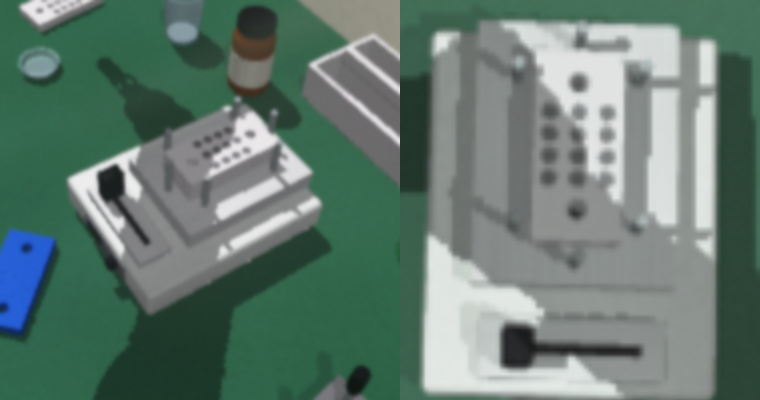

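Two plates stacked and aligned within about 1 mm; lock grip still at its stop. Fetching the third.

```bash
python3 -m pendant '-1 .09 .72 0 0 0 0;-1 0 0 -1 0 0 0;-1 0 0 -1 0 0 0;-1 0 0 -1 0 0 0;-1 0 0 -.7 0 0 0'
python3 -m pendant '-1 0 0 -.4 0 0 0;-1 0 0 0 0 0 0;-1 0 0 0 0 0 0;-1 0 0 0 0 0 0;-1 0 0 0 0 0 0'
```

```text
time: 25.8
tool_pos: [0.6122, 0.3526, 0.0273]
ee_rot: [0.187, -3.134, 0.002]
contact_force: [0.7, -0.1, 0.6]
width: 0.085
gripper_force: 0.0
time: 26.42
tool_pos: [0.6135, 0.3534, 0.0109]
ee_rot: [-0.187, 3.135, 0.001]
contact_force: [0.9, -0.0, 0.6]
width: 0.0855
gripper_force: 0.0
```

```bash
python3 -m pendant '-1 0 0 -.2 0 0 0;-1 0 0 0 0 0 0;1 0 0 0 0 0 0;1 0 0 0 0 0 0;1 0 0 0 0 0 0' 40
python3 -m pendant '1 0 0 0 0 0 0;1 0 0 0 0 0 0;1 0 0 0 0 0 0;1 0 0 .4 0 0 0;1 0 0 .8 0 0 0'
```

```text
time: 27.05
tool_pos: [0.6132, 0.3532, 0.0001]
ee_rot: [-0.187, 3.136, 0.0]
contact_force: [-1.2, 0.3, 1.7]
width: 0.0553
gripper_force: 43.1
time: 27.68
tool_pos: [0.6118, 0.3524, 0.0594]
ee_rot: [0.187, -3.133, 0.003]
contact_force: [0.8, 0.8, -0.2]
width: 0.0549
gripper_force: 42.7
```

```bash
python3 -m pendant '1 0 0 .9 0 0 0;1 0 -.5 .9 0 0 -.1;1 -.05 -.7 .7 0 0 -.2;1 -.05 -.8 0 0 0 -.2;1 -.05 -.8 0 0 0 -.2'
python3 -m pendant '1 -.05 -.8 0 0 0 -.2;1 -.05 -.8 0 0 0 0;1 -.05 -.8 0 0 0 0;1 -.05 -.8 0 0 0 0;1 -.05 -.8 0 0 0 0'
python3 -m pendant '1 -.03 -.8 0 0 0 0;1 0 -.8 0 0 0 0;1 0 -.5 0 0 0 0;1 0 0 0 0 0 0;1 0 0 0 0 0 0'
python3 -m pendant '1 0 0 0 0 0 0;1 0 0 -.2 0 0 0;1 0 0 -.2 0 0 0;1 0 0 0 0 0 0;1 0 0 0 0 0 0'
python3 -c "
from h import *
o=arm.get_obs();a=o['ee_rot'];print(o['tool_pos'],2*np.degrees(np.arctan2(a[1],a[0]))-90)"
```

```text
time: 28.3
tool_pos: [0.6054, 0.2118, 0.1866]
ee_rot: [-0.021, 3.14, 0.001]
contact_force: [0.5, -0.0, -1.7]
width: 0.0547
gripper_force: 42.8
time: 28.92
tool_pos: [0.5927, 0.0117, 0.1859]
ee_rot: [0.025, 3.141, 0.0]
contact_force: [0.6, -0.2, -1.5]
width: 0.055
gripper_force: 42.8
time: 29.55
tool_pos: [0.5915, -0.0909, 0.1853]
ee_rot: [0.024, 3.141, 0.001]
contact_force: [-0.2, 0.0, -0.6]
width: 0.0549
gripper_force: 42.8
time: 30.18
tool_pos: [0.5915, -0.0919, 0.1647]
ee_rot: [-0.025, -3.141, 0.0]
contact_force: [-0.9, 0.4, -1.8]
width: 0.055
gripper_force: 42.8
[ 0.591503   -0.09188295  0.16467255] -270.9064421797264
```

```bash
python3 -m pendant '1 0 -.02 -.3 0 0 0;1 0 0 -.4 0 0 0;1 0 0 -.3 0 0 0;1 0 0 0 0 0 0;1 0 0 0 0 0 0'
python3 -m pendant '1 0 0 -.04 0 0 0;1 0 0 -.04 0 0 0;1 0 0 0 0 0 0;1 0 0 0 0 0 0;1 0 0 0 0 0 0'
```

```text
time: 30.8
tool_pos: [0.5918, -0.093, 0.1151]
ee_rot: [0.025, 3.141, -0.0]
contact_force: [-0.1, 0.1, -1.2]
width: 0.0546
gripper_force: 42.8
time: 31.42
tool_pos: [0.5915, -0.0929, 0.1109]
ee_rot: [0.025, 3.141, -0.0]
contact_force: [-0.5, 0.3, -1.1]
width: 0.0548
gripper_force: 42.8
```

```bash
python3 -m pendant '1 -.01 0 -.02 0 0 0;1 0 0 0 0 0 0;1 0 0 0 0 0 0;1 0 0 0 0 0 0;1 0 0 0 0 0 0'
```

```text
time: 32.05
tool_pos: [0.5912, -0.0929, 0.11]
ee_rot: [0.025, 3.141, -0.0]
contact_force: [-0.2, 0.5, 4.7]
width: 0.055
gripper_force: 43.3
```

```bash
python3 -m pendant '-.2 0 0 0 0 0 0;-.2 0 0 0 0 0 0;-1 0 0 0 0 0 0;-1 0 0 .3 0 0 0;-1 0 0 .8 0 0 0'
python3 -m pendant '-1 0 0 1 0 0 0;-1 -.2 -.8 .5 0 0 0;-1 -.2 -.8 0 0 0 0;-1 -.2 -.8 0 0 0 0;-1 -.2 -.8 0 0 0 0'
python3 -m pendant '-1 -.2 -.8 0 0 0 0;-1 -.16 -.8 0 0 0 0;-1 0 -.8 0 0 0 0;-1 0 0 0 0 0 0;-1 0 0 0 0 0 0'
python3 look.py 7; python3 holes.py .124 pics/top7.png; python3 -c "
from h import *
o=arm.get_obs();a=o['ee_rot'];print(o['tool_pos'],2*np.degrees(np.arctan2(a[1],a[0]))-90)
t=cv2.imread('pics/top7.png');s=cv2.imread('pics/side7.png')
cv2.imwrite('pics/c7.png',np.hstack([cv2.resize(s[120:390,240:510],None,fx=1.5,fy=1.5)[:400],cv2.resize(t[145:255,300:390],None,fx=4,fy=4)[:400]]))"
```

```text
time: 32.67
tool_pos: [0.5898, -0.0927, 0.1644]
ee_rot: [-0.025, -3.138, -0.0]
contact_force: [0.9, -0.4, -0.7]
width: 0.0856
gripper_force: 0.0
time: 33.3
tool_pos: [0.5505, -0.2541, 0.2409]
ee_rot: [0.025, 3.141, -0.0]
contact_force: [-0.7, -0.4, -0.3]
width: 0.0856
gripper_force: 0.0
time: 33.92
tool_pos: [0.5331, -0.3723, 0.2402]
ee_rot: [0.025, 3.141, 0.001]
contact_force: [0.1, 0.0, 0.5]
width: 0.0853
gripper_force: 0.0
top (array([520.9, 247.1]), 2.5, 57.0, 53.6, array([216., 211.]))
top lock [466.1 -54.8 107.7] 73
side (array([517.7, 239.3]), 58.5, 55.2, 53.2, array([259., 151.]))
side lock [464.  -64.9 106.7] 113
mid [590.16703768 -90.73029452] len 80.11373452291531 deg -0.940367778149165
mid [590.56530787 -90.0722997 ] len 80.81098706489948 deg -0.8719879855443647
[ 0.53344482 -0.37153424  0.24014803] 89.19008827705159
```

View pics/c7.png

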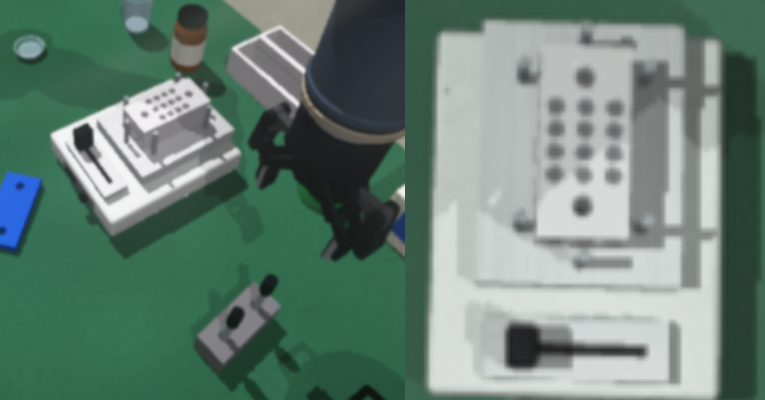

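```bash
python3 -m pendant '-1 0 -.05 0 0 0 0;-1 0 0 -.8 0 0 0;-1 0 0 -.8 0 0 0;-1 0 0 -.8 0 0 0;-1 0 0 -.5 0 0 0'
python3 -m pendant '-1 0 0 -.1 0 0 0;-1 0 0 0 0 0 0;-1 0 0 0 0 0 0;-1 0 0 0 0 0 0;-1 0 0 0 0 0 0'
```

```text
time: 34.65
tool_pos: [0.5326, -0.3744, 0.0929]
ee_rot: [-0.023, -3.14, -0.002]
contact_force: [0.1, -0.1, 1.1]
width: 0.0853
gripper_force: 0.0
time: 35.28
tool_pos: [0.5332, -0.3755, 0.0904]
ee_rot: [0.025, 3.141, -0.001]
contact_force: [-0.3, 0.3, 0.9]
width: 0.0856
gripper_force: 0.0
```

```bash
python3 -m pendant '-1 0 .02 -.05 0 0 0;0.5 0 0 0 0 0 0;1 0 0 0 0 0 0;1 0 0 0 0 0 0;1 0 0 0 0 0 0' 40
python3 -m pendant '1 0 0 0 0 0 0;1 0 0 0 0 0 0;1 0 0 0 0 0 0;1 0 0 0 0 0 0;1 0 0 0 0 0 0'
```

```text
time: 35.9
tool_pos: [0.533, -0.3747, 0.0874]
ee_rot: [0.025, 3.141, -0.001]
contact_force: [1.0, -3.7, 0.6]
width: 0.0149
gripper_force: 38.9
time: 36.52
tool_pos: [0.533, -0.3748, 0.0874]
ee_rot: [0.025, 3.141, -0.001]
contact_force: [-0.7, -4.2, 1.1]
width: 0.0149
gripper_force: 39.2
```

```bash
python3 -m pendant '1 0 0 .4 0 0 0;1 0 0 .6 0 0 0;1 0 0 .8 0 0 0;1 0 0 .8 0 0 0;1 0 0 .6 0 0 0'
python3 -m pendant '1 .2 .5 0 0 0 0;1 .3 .7 0 0 0 0;1 .3 .8 0 0 0 0;1 .3 .8 0 0 0 0;1 .3 .8 0 0 0 0'
python3 -m pendant '1 .3 .8 0 0 0 0;1 .26 .7 0 0 0 0;1 0 .5 0 0 0 0;1 0 0 0 0 0 0;1 0 0 0 0 0 0'
python3 -m pendant '1 0 0 0 0 0 0;1 0 0 0 0 0 0;1 0 0 0 0 0 0;1 0 0 0 0 0 0;1 0 0 0 0 0 0'
python3 - <<'E'
from h import *
o=arm.get_obs();a=o['ee_rot'];p=o['tool_pos'];print(p,a)
t,dt,ct=grab("top");s,ds,cs=grab("side");np.savez("r1.npz",s=s,ds=ds)
print("tip pred side",proj(cs,p-[0,0,.0834]),"hole",proj(cs,[.631,-.0936,.125]))
c=s[90:250,290:450];cv2.imwrite('pics/c8.png',cv2.resize(c,None,fx=3.6,fy=3.6,interpolation=2))
E
```

```text
time: 37.15
tool_pos: [0.5333, -0.3733, 0.2488]
ee_rot: [0.023, 3.141, 0.002]
contact_force: [-0.5, -0.2, -1.0]
width: 0.015
gripper_force: 39.1
time: 37.78
tool_pos: [0.603, -0.1918, 0.2469]
ee_rot: [-0.023, -3.14, -0.003]
contact_force: [0.3, 0.3, -0.8]
width: 0.0147
gripper_force: 39.1
time: 38.4
tool_pos: [0.6305, -0.0949, 0.2471]
ee_rot: [-0.025, -3.141, 0.0]
contact_force: [0.0, 0.5, -0.9]
width: 0.015
gripper_force: 39.1
time: 39.02
tool_pos: [0.631, -0.0945, 0.2473]
ee_rot: [0.025, 3.141, -0.0]
contact_force: [-0.7, -0.1, -1.3]
width: 0.0146
gripper_force: 39.1
[ 0.63098344 -0.09446498  0.24729092] [ 2.4981971e-02  3.1414729e+00 -5.2120349e-05]
tip pred side [367.32485974 170.46761561] hole [365.03760035 182.32265731]
```

View pics/c8.png

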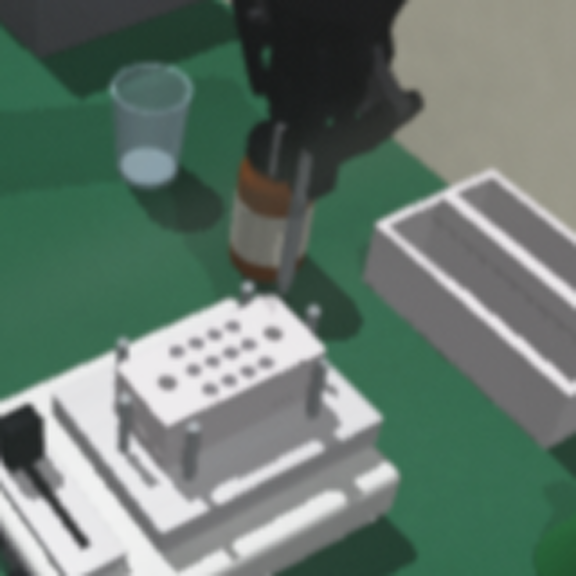

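The side view shows the rod tip at (368.6,171.1) and the far hole at (365.8,182.5). Both are within 1 px of prediction, so I descend.

```bash
python3 -m pendant '1 0 .018 -.3 0 0 0;1 0 0 -.3 0 0 0;1 0 0 -.2 0 0 0;1 0 0 -.1 0 0 0;1 0 0 0 0 0 0'
python3 -m pendant '1 0 0 -.15 0 0 0;1 0 0 -.15 0 0 0;1 0 0 -.1 0 0 0;1 0 0 0 0 0 0;1 0 0 0 0 0 0'
```

```text
time: 39.75
tool_pos: [0.6309, -0.0935, 0.2019]
ee_rot: [-0.025, -3.141, -0.0]
contact_force: [0.8, 0.1, -0.1]
width: 0.0146
gripper_force: 39.1
time: 40.38
tool_pos: [0.6311, -0.0935, 0.1824]
ee_rot: [0.025, 3.141, -0.0]
contact_force: [-0.0, -1.2, -1.1]
width: 0.0149
gripper_force: 39.1
```

In with no resistance. Continue.

```bash
python3 -m pendant '1 0 0 -.15 0 0 0;1 0 0 -.15 0 0 0;1 0 0 -.1 0 0 0;1 0 0 0 0 0 0;1 0 0 0 0 0 0'
python3 -m pendant '1 0 0 -.1 0 0 0;1 0 0 -.1 0 0 0;1 0 0 0 0 0 0;1 0 0 0 0 0 0;1 0 0 0 0 0 0'
```

```text
time: 41.0
tool_pos: [0.6311, -0.0934, 0.1624]
ee_rot: [0.025, 3.141, 0.0]
contact_force: [-0.1, -0.1, -1.2]
width: 0.015
gripper_force: 39.0
time: 41.62
tool_pos: [0.6311, -0.0935, 0.1524]
ee_rot: [0.025, 3.141, -0.0]
contact_force: [-0.5, -0.0, -0.8]
width: 0.0148
gripper_force: 39.1
```

```bash
python3 -m pendant '1 0 0 -.1 0 0 0;1 0 0 -.06 0 0 0;1 0 0 0 0 0 0;1 0 0 0 0 0 0;1 0 0 0 0 0 0'
python3 -m pendant '1 0 0 -.04 0 0 0;1 0 0 0 0 0 0;1 0 0 0 0 0 0;1 0 0 0 0 0 0;1 0 0 0 0 0 0'
```

```text
time: 42.25
tool_pos: [0.6311, -0.0935, 0.1444]
ee_rot: [0.025, 3.141, -0.0]
contact_force: [-0.2, 0.2, -0.9]
width: 0.0146
gripper_force: 39.1
time: 42.88
tool_pos: [0.6315, -0.0936, 0.1432]
ee_rot: [0.025, 3.14, -0.0]
contact_force: [-0.9, -0.0, 5.9]
width: 0.0144
gripper_force: 39.9
```

Home at the predicted height. Release and fetch rod b.

```bash
python3 -m pendant '-1 0 0 0 0 0 0;-1 0 0 0 0 0 0;-1 0 0 0 0 0 0;-1 0 0 .3 0 0 0;-1 0 0 .7 0 0 0'
python3 -m pendant '-1 0 0 .84 0 0 0;-1 -.3 -.7 0 0 0 0;-1 -.4 -.8 0 0 0 0;-1 -.4 -.8 0 0 0 0;-1 -.4 -.8 0 0 0 0'
python3 -m pendant '-1 -.4 -.8 0 0 0 0;-1 -.4 -.8 0 0 0 0;-1 -.4 -.8 0 0 0 0;-1 -.44 -.29 0 0 0 0;-1 0 0 0 0 0 0'
python3 -m pendant '-1 0 0 -.6 0 0 0;-1 0 0 -.6 0 0 0;-1 0 0 -.6 0 0 0;-1 0 0 0 0 0 0;-1 0 0 0 0 0 0'
python3 - <<'E'
from h import *
t,dt,ct=grab("top");s,ds,cs=grab("side");np.savez("r2.npz",s=s,t=t)
print("lock seen; rod b top pred side",proj(cs,[.4745,-.3830,.118]))
P=cloud(cs,ds);m=(P[...,2]>.095)&(P[...,2]<.13)&(abs(P[...,0]-.474)<.02)&(abs(P[...,1]+.385)<.02)
q=P[m];print(len(q),np.nanpercentile(q,5,0),np.nanpercentile(q,95,0))
P=cloud(cs,ds);m=(P[...,2]>.15)&(abs(P[...,0]-.63)<.02)&(abs(P[...,1]+.095)<.02)&(P[...,2]<.2);q=P[m];print("rod a handle",len(q),np.nanpercentile(q,98,0),np.nanmedian(q,0))
E
```

```text
time: 43.5
tool_pos: [0.6302, -0.0933, 0.1923]
ee_rot: [-0.025, -3.139, -0.0]
contact_force: [0.9, -0.7, 0.3]
width: 0.0857
gripper_force: 0.0
time: 44.12
tool_pos: [0.5555, -0.2498, 0.2355]
ee_rot: [0.025, 3.14, -0.001]
contact_force: [0.4, 0.3, 0.2]
width: 0.0855
gripper_force: 0.0
time: 44.75
tool_pos: [0.4719, -0.3852, 0.2354]
ee_rot: [-0.032, -3.141, 0.002]
contact_force: [-0.2, 0.2, 0.3]
width: 0.085
gripper_force: 0.0
time: 45.38
tool_pos: [0.4751, -0.383, 0.1457]
ee_rot: [0.024, 3.14, -0.001]
contact_force: [-0.5, 0.1, -0.2]
width: 0.0851
gripper_force: 0.0
lock seen; rod b top pred side [395.11587421 326.88880872]
115 [ 0.46974048 -0.39492076  0.0979002 ] [ 0.48271336 -0.38171788  0.11877998]
rod a handle 82 [ 0.63692087 -0.0857389   0.17490895] [ 0.6284405  -0.09544745  0.16733656]
```

```bash
python3 -m pendant '-1 -.01 0 -.5 0 0 0;-1 0 0 -.5 0 0 0;-1 0 0 -.16 0 0 0;-1 0 0 0 0 0 0;-1 0 0 0 0 0 0'
python3 -m pendant '.5 0 0 0 0 0 0;1 0 0 0 0 0 0;1 0 0 0 0 0 0;1 0 0 0 0 0 0;1 0 0 0 0 0 0' 40
```

```text
time: 46.1
tool_pos: [0.4741, -0.3835, 0.0875]
ee_rot: [0.025, 3.14, -0.002]
contact_force: [-0.1, -1.0, 1.3]
width: 0.0857
gripper_force: 0.0
time: 46.72
tool_pos: [0.4735, -0.3835, 0.0865]
ee_rot: [0.025, 3.141, -0.001]
contact_force: [-0.5, -1.8, 0.3]
width: 0.0149
gripper_force: 39.0
```

```bash
python3 -m pendant '1 0 0 .4 0 0 0;1 0 0 .6 0 0 0;1 0 0 .8 0 0 0;1 0 0 .8 0 0 0;1 0 0 .6 0 0 0'
python3 -m pendant '1 .2 .5 0 0 0 0;1 .3 .7 0 0 0 0;1 .3 .8 0 0 0 0;1 .3 .8 0 0 0 0;1 .3 .8 0 0 0 0'
python3 -m pendant '1 .15 .8 0 0 0 0;1 0 .8 0 0 0 0;1 0 .62 0 0 0 0;1 0 0 0 0 0 0;1 0 0 0 0 0 0'
python3 -m pendant '1 0 0 0 0 0 0;1 0 0 0 0 0 0;1 0 0 0 0 0 0;1 0 0 0 0 0 0;1 0 0 0 0 0 0'
python3 - <<'E'
from h import *
o=arm.get_obs();a=o['ee_rot'];p=o['tool_pos'];print(p,a)
s,ds,cs=grab("side")
print("tip pred side",proj(cs,p-[0,0,.0825]),"hole",proj(cs,[.551,-.0924,.125]))
c=s[110:270,270:430];cv2.imwrite('pics/c9.png',cv2.resize(c,None,fx=3.6,fy=3.6,interpolation=2))
E
```

```text
time: 47.35
tool_pos: [0.4736, -0.3828, 0.2479]
ee_rot: [0.025, 3.141, -0.0]
contact_force: [0.8, -0.6, -1.2]
width: 0.0149
gripper_force: 39.2
time: 47.98
tool_pos: [0.5436, -0.2014, 0.2461]
ee_rot: [-0.025, -3.141, -0.001]
contact_force: [0.2, 0.1, -0.8]
width: 0.0149
gripper_force: 39.2
time: 48.6
tool_pos: [0.5507, -0.0927, 0.2462]
ee_rot: [-0.025, -3.141, 0.001]
contact_force: [-1.0, -0.7, -0.2]
width: 0.0147
gripper_force: 39.2
time: 49.22
tool_pos: [0.551, -0.092, 0.2463]
ee_rot: [0.025, 3.141, -0.0]
contact_force: [1.0, -0.4, -0.8]
width: 0.0148
gripper_force: 39.2
[ 0.55099326 -0.09203707  0.24630041] [ 2.48622337e-02  3.14145629e+00 -4.65028299e-05]
tip pred side [336.57983804 183.96151491] hole [335.67755814 196.05268795]
```

View pics/c9.png

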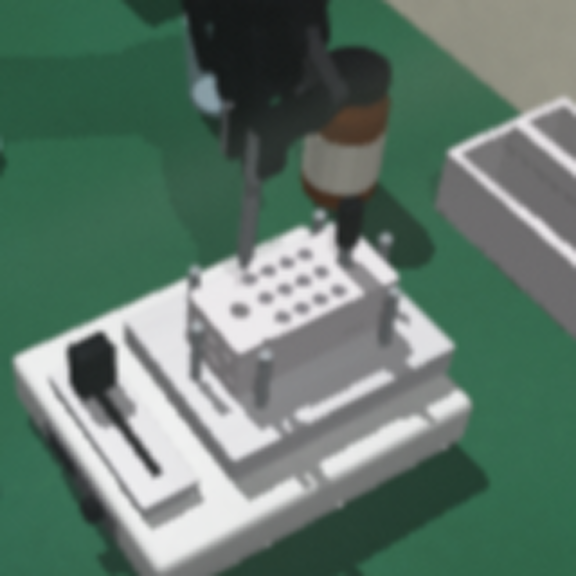

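Rod a is home. Rod b's tip at (338.1,184.2) is above the near hole at (336.7,196.1), as predicted. Descend.

```bash
python3 -m pendant '1 0 -.006 -.3 0 0 0;1 0 0 -.3 0 0 0;1 0 0 -.2 0 0 0;1 0 0 -.1 0 0 0;1 0 0 0 0 0 0'
python3 -m pendant '1 0 0 -.15 0 0 0;1 0 0 -.15 0 0 0;1 0 0 -.1 0 0 0;1 0 0 0 0 0 0;1 0 0 0 0 0 0'
```

```text
time: 49.9
tool_pos: [0.5509, -0.0923, 0.2009]
ee_rot: [-0.025, -3.141, -0.0]
contact_force: [0.1, -1.1, -0.6]
width: 0.0153
gripper_force: 39.2
time: 50.52
tool_pos: [0.5511, -0.0923, 0.1814]
ee_rot: [0.025, 3.141, -0.0]
contact_force: [0.2, -0.3, -0.8]
width: 0.0151
gripper_force: 39.2
```

```bash
python3 -m pendant '1 0 0 -.15 0 0 0;1 0 0 -.15 0 0 0;1 0 0 -.1 0 0 0;1 0 0 0 0 0 0;1 0 0 0 0 0 0'
python3 -m pendant '1 0 0 -.1 0 0 0;1 0 0 -.1 0 0 0;1 0 0 -.1 0 0 0;1 0 0 0 0 0 0;1 0 0 0 0 0 0'
```

```text
time: 51.15
tool_pos: [0.551, -0.0923, 0.1613]
ee_rot: [0.025, 3.141, -0.0]
contact_force: [-0.4, 0.5, -0.0]
width: 0.0146
gripper_force: 39.2
time: 51.78
tool_pos: [0.551, -0.0923, 0.1463]
ee_rot: [-0.025, -3.141, 0.0]
contact_force: [0.9, 0.4, -1.2]
width: 0.0149
gripper_force: 39.2
```

```bash
python3 -m pendant '1 0 0 -.06 0 0 0;1 0 0 -.04 0 0 0;1 0 0 0 0 0 0;1 0 0 0 0 0 0;1 0 0 0 0 0 0'
```

```text
time: 52.4
tool_pos: [0.5516, -0.0924, 0.1421]
ee_rot: [0.025, 3.14, -0.0]
contact_force: [-1.5, 0.5, 7.6]
width: 0.0146
gripper_force: 40.2
```

```bash
python3 -m pendant '-1 0 0 0 0 0 0;-1 0 0 0 0 0 0;-1 0 0 0 0 0 0;-1 0 0 .3 0 0 0;-1 0 0 .7 0 0 0'
python3 -m pendant '-1 0 0 .5 0 0 0;-1 -.5 .2 0 0 0 0;-1 -.6 .3 0 0 0 0;-1 -.61 .23 0 0 0 0;-1 0 0 0 0 0 0'
python3 -m pendant '-1 0 0 0 0 0 0;-1 0 0 0 0 0 0;-1 0 0 0 0 0 0;-1 0 0 0 0 0 0;-1 0 0 0 0 0 0'
python3 - <<'E'
from h import *
print(arm.get_obs()["tool_pos"])
s,ds,cs=grab("side");P=cloud(cs,ds)
for c in (.631,.551):
    m=(P[...,2]>.145)&(abs(P[...,0]-c)<.015)&(abs(P[...,1]+.095)<.02)&(P[...,2]<.185);q=P[m];print(len(q),np.nanpercentile(q,98,0))
cv2.imwrite('pics/c10.png',cv2.resize(s[110:270,270:430],None,fx=3,fy=3))
E
```

```text
time: 53.02
tool_pos: [0.5502, -0.0922, 0.1915]
ee_rot: [-0.025, -3.139, -0.0]
contact_force: [-0.6, 0.7, -0.0]
width: 0.0851
gripper_force: 0.0
time: 53.65
tool_pos: [0.4639, -0.0551, 0.2174]
ee_rot: [0.023, 3.141, 0.0]
contact_force: [0.5, -0.5, 0.0]
width: 0.0855
gripper_force: 0.0
time: 54.28
tool_pos: [0.4655, -0.0559, 0.2162]
ee_rot: [-0.025, -3.141, 0.0]
contact_force: [-0.0, -0.1, 0.8]
width: 0.0853
gripper_force: 0.0
[ 0.46551835 -0.05586334  0.21617984]
92 [ 0.63689224 -0.08554041  0.17441936]
100 [ 0.55815886 -0.08457601  0.17492088]
```

View pics/c10.png

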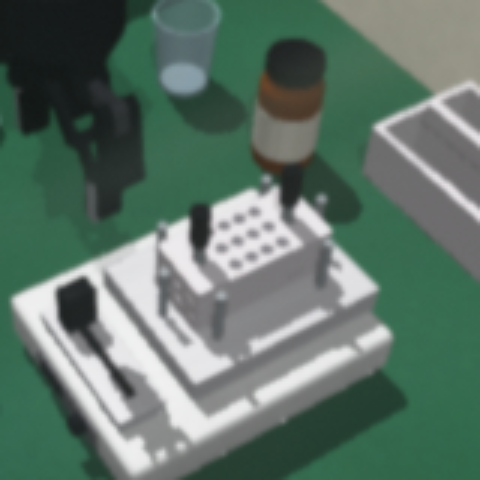

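Both rods are home (handle tops at 174–175 mm, as expected) and the lock is still at its locked stop. Grip the lock (z 0.082) and slide it back.

```bash
python3 -m pendant '-1 0 0 -.8 0 0 0;-1 0 0 -.8 0 0 0;-1 0 0 -.8 0 0 0;-1 0 0 -.28 0 0 0;-1 0 0 0 0 0 0'
python3 -m pendant '1 0 0 0 0 0 0;1 0 0 0 0 0 0;1 0 0 0 0 0 0;1 0 0 0 0 0 0;1 0 0 0 0 0 0' 30
python3 -m pendant '1 0 -.2 0 0 0 0;1 0 -.3 0 0 0 0;1 0 -.3 0 0 0 0;1 0 -.3 0 0 0 0;1 0 -.2 0 0 0 0'
python3 -m pendant '1 0 -.1 0 0 0 0;1 0 -.1 0 0 0 0;1 0 0 0 0 0 0;1 0 0 0 0 0 0;1 0 0 0 0 0 0'
```

```text
time: 54.95
tool_pos: [0.4649, -0.0557, 0.0814]
ee_rot: [-0.025, -3.139, -0.0]
contact_force: [0.3, 0.1, 0.0]
width: 0.0859
gripper_force: 0.0
time: 55.58
tool_pos: [0.4658, -0.0567, 0.083]
ee_rot: [0.026, 3.14, -0.001]
contact_force: [-1.1, -3.6, 7.2]
width: 0.0195
gripper_force: 32.6
time: 56.2
tool_pos: [0.4649, -0.1212, 0.0829]
ee_rot: [-0.026, -3.141, -0.0]
contact_force: [-4.4, 1.9, 11.4]
width: 0.0195
gripper_force: 33.2
time: 56.82
tool_pos: [0.4649, -0.1272, 0.083]
ee_rot: [-0.02, -3.14, -0.006]
contact_force: [-5.1, 14.5, 16.0]
width: 0.0193
gripper_force: 34.1
```

```bash
python3 -m pendant '1 0 -.08 0 0 0 0;1 0 0 0 0 0 0;-1 0 .06 0 0 0 0;-1 0 0 0 0 0 0;-1 0 0 0 0 0 0'
python3 -m pendant '-1 0 0 .4 0 0 0;-1 0 0 .8 0 0 0;-1 0 .4 1 0 0 0;-1 0 1 0 0 0 0;-1 0 1 0 0 0 0'
python3 -m pendant '-1 0 1 0 0 0 0;-1 0 1 0 0 0 0;-1 0 1 0 0 0 0;-1 0 1 0 0 0 0;-1 0 0 0 0 0 0'
python3 look.py 9; python3 -c "
from h import *
t=cv2.imread('pics/top9.png');s=cv2.imread('pics/side9.png')
cv2.imwrite('pics/c11.png',np.hstack([cv2.resize(s[120:320,240:440],None,fx=2,fy=2),cv2.resize(t[145:255,300:390],None,fx=4,fy=4)[:400]]))"
```

```text
time: 57.45
tool_pos: [0.4655, -0.1324, 0.0823]
ee_rot: [0.026, 3.141, -0.001]
contact_force: [0.1, 0.0, 0.0]
width: 0.0731
gripper_force: 0.0
time: 58.08
tool_pos: [0.4659, -0.0114, 0.1931]
ee_rot: [0.029, 3.139, -0.0]
contact_force: [0.6, 0.3, -0.4]
width: 0.0856
gripper_force: 0.0
time: 58.7
tool_pos: [0.4652, 0.1922, 0.1921]
ee_rot: [0.016, 3.141, 0.003]
contact_force: [-0.2, -0.2, -0.1]
width: 0.0858
gripper_force: 0.0
top (array([531.3, 236.8]), 44.5, 56.1, 25.5, array([220., 207.]))
top lock [ 464.7 -123.5  107.6] 84
side (array([518.9, 238.3]), 62.4, 55.6, 49.0, array([259., 151.]))
side lock [ 464.  -132.8  107.1] 153
```

View pics/c11.png

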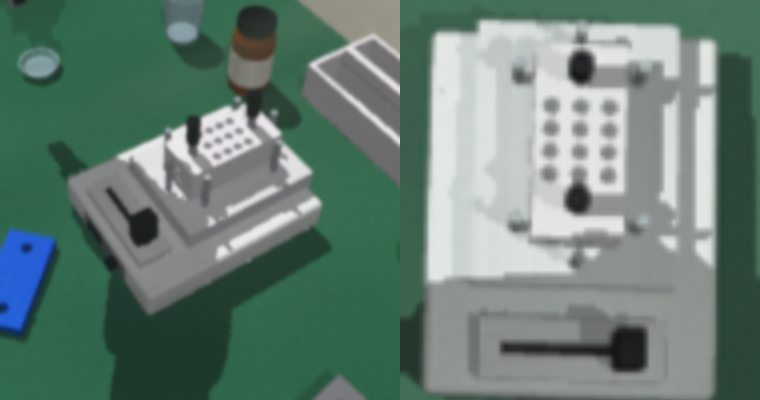

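Final view: three plates stacked with both rods through them, and the grip at the right (free) end of the slot. Grip travel was about 70 mm, ending against a hard stop. The gripper is clear, so I hand in.

```bash
python3 -c "
from bench import arm
print(arm.finish_job())"
```

```text
the job is handed in; nothing more can be done
None
```

The job is handed in, with no verdict shown: all three white plates are stacked on the platform, both rods are fully home through them, and the lock is back at its free stop.

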